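# Seat an empty collet chuck in the tightening stand

### The arm

A 6-joint arm with a two-finger parallel gripper is mounted at the origin on the work surface; the furniture and walls round the work are solid. World frame = base frame: x ahead of the robot, y to its left, z up, the work surface at z = 0. Lengths are in m, angles in rad, forces in N, time in s.
With the tool pointing down it reaches from about 0.375 to 0.9 m from the base axis. Payload 3.1 kg.
Tool frame: the origin (TCP) lies midway between the tips of the shut fingers; the grasp point (between the pads) lies 19 mm behind it (env.grip_depth is the distance from the TCP to the grasp point, in m); z points along the fingers, y is the line along which they close (so a half turn about z gives the same grasp; the last joint's range is limited). The gripper opens to 85 mm and grips with 20 to 120 N. Pads are 22 mm wide; open, the fingers measure 114 mm over their backs; the gripper's body (76 mm by 85 mm) begins 54 mm behind the grasp point. The pads swing forward as they close: fully open they stand 13 mm farther back than shut.
Start: joints at [-1.448, 0.527, 1.433, -0, 1.181, -0.178], TCP at [0.185, -0.597, 0.231] pointing down, gripper open.
Joint ranges: [-3.08, 3.08], [-0.75, 2.2], [0.22, 2.44], [-1.43, 4.57], [0, 2.65], [-2.85, 2.85]. Speed limits (rad/s): [2.79, 2.79, 3.14, 3.14, 3.14, 3.14].

### API

Orientations are given as a unit quaternion [w, x, y, z].
In Python, from cell import env gives the robot as it stands.
- The arm moves only by the shell command python3 inch.py FILE [FORCE], which reads ROWS from the file FILE. ROWS is a JSON list of rows, 1 to 8 of them, each written [[dx, dy, dz], turn, opening]: dx, dy, dz in units of 100 mm, then a turn about the tool's z in units of 0.05 rad, then the finger opening in m; each row is the pose to reach, as a shift and turn from the pose commanded when the command began, along the tool's axes at that moment; what a row does not reach only later rows make up. A row lasts 1/8 s, in which the tool goes at most 0.0625 m and 0.188 rad, less where a joint would pass 70% of its speed; a pose out of reach is approached as far as the arm can. The fingers move at their own pace and stop on an object; FORCE is the grip in N (left out, the last holds). Time passes only in rows, so rows that do not move let the fingers close. It prints the time, the measured TCP pose, the force, the opening and the grip force at its end. Input that does not fit is refused with a message, and nothing moves.
- env.read_state(): the state, without advancing time (a new reading comes with each control period).
- env.get_image(name): name is "scene" or "top"; returns a dict with "frame" (480x640x3 uint8, red, green, blue), "fovy" (degrees; the focal length in pixels is half the picture's height over the tangent of half this angle, whatever the lens; pixels are square), "cx", "cy" (the principal point, pixels), "T" (4x4, takes a point from camera to world coordinates). Camera axes: x right, y up, looking along -z (the intrinsics and any distortion apply to the point x, -y, -z); pixel columns grow to the right and rows downward; lengths in m; the calibration is good to about 2 mm. A picture is of the moment at which its call begins. There is no depth.
- env.job_done(): hands the job in; it is judged then, once.
The state is a dict: "time_s": time; "q": joint angles; "qvel": joint speeds; "tau": joint torques, N m; "position": TCP position; "tcp_rot": TCP orientation; "contact_force": force on the tool from outside, world axes, zero at the start; "moment": the same for the moment, N m; "grip_width": finger opening in m; "grasp_force": force on a finger pad.
Only numpy, scipy, OpenCV 4.12 (cv2) and the standard library are available. Lean on these libraries where they do the work, as an engineer would, in place of code of your own. Each camera call takes 0.05 s, during which the arm holds its last target. There are 200 camera calls.

### The job

The router's empty collet chuck is to get a new cutter: take it out of the sloping plywood rack and set it upright in the bench tightening stand, with its taper fully home and the two flange slots down over the stand's two drive lugs. Lower it in rather than dropping it, then let go. Leave the chuck that already holds a cutter in the rack, and do not disturb the hook spanner or the carton.

Things in the scene. Friction and masses are not known exactly. Their poses are not given: they have to be found in the camera images.
- collet_chuck: the empty collet chuck, bare steel, 0.4 to 0.7 kg. Origin on its axis at the big end of the taper, z along the axis towards the nut. Pull stud 13 mm across from z -64 to -48 mm; taper 18 mm across at -48 growing evenly to 32 at 0. Starts hanging by its flange in one of the rack's two outer holes, axis tipped as the rack is. Half a turn about z makes no difference
- chuck_flange (a point): on the empty chuck's axis at the underside of its flange, 3 mm above the body's origin, same axes. Flange: 50 mm across, 11 mm high, with two slots facing away from each other 16 mm wide at the chuck's +x and -x, cut in to 17.5 mm from the axis. Above it a neck 34 mm across and 20 mm high, up to the nut
- chuck_nut (a point): on the empty chuck's axis at half height of its round dark nut, 45 mm above the body's origin, same axes. The nut is 42 mm across and 22 mm high, the place to grip. Nothing stands out above it: the collet in it is an empty hole
- cutter_chuck: the chuck to leave alone: like the empty one in every size, but with a router cutter, up to 13 mm thick, standing 41 mm out of its nut. It hangs in the rack's other outer hole
- rack: fixed plywood rack, board 272 mm wide (its y), 104 mm up the slope, 18 mm thick; origin on the bench below the middle hole. The board faces the robot: its upper face, and the axis of each chuck in it, is tipped 30 degrees from vertical towards the rack's own -x
- rack_middle_hole (a point): mouth of the rack's empty middle hole, 88 mm above the bench; axes as the rack's. Three holes 34 mm across, 75 mm apart in a level row along y. By each, 22.5 mm up the slope from its centre, stands a dowel 8 mm thick and 8 mm high that sits in one slot of the chuck's flange. A chuck is drawn out along its own axis; 75 mm frees it
- stand: fixed upright tightening stand: round metal base 104 mm across with four screws, round tower 66 mm across with a tapered bore open at the top. Origin on the bench at its axis; its two drive lugs are at its +x and -x. Half a turn makes no difference
- stand_seat (a point): centre of the bore's mouth, 92 mm above the bench, axes as the stand's. Bore 32 mm across here, narrowing evenly to 18 mm at 48 mm down, hollow below. The origin of a chuck fully home lies here, to a millimetre or so, its flange 3 mm above the tower. From 6 mm above home the chuck fits within 0.9 mm and centres itself
- stand_lug (a point): middle of the top of the stand's +x lug, 25 mm from the axis and 9 mm above the seat; a second lug stands across the bore. Lugs are 10 mm wide, narrowed to 6 mm at the top, and reach from 19.5 to 30 mm from the axis. A chuck turned wrongly stops with its flange on them, 6 mm too high
- hook_spanner: bystander: flat dark hook spanner lying on the bench, about 190 mm long and 7 mm thick, loose; origin at the centre of its open ring, handle along -x
- dowel_box: bystander: small grey-blue carton, 65x100x30 mm, loose; origin under its centre

How it is judged:
By the outcome, as a careful person would: the job done as asked, in the order asked, and still so for the second after the job is handed in, with the robot touching nothing.
It also fails if it takes over 45 s, if anything falls off the work surface, if the arm or the gripper's body presses on something with over 40 N, if the wrist force passes 120 N, or if a joint passes its speed limit or range.

## Working session

There is one attempt and no reset: what is moved stays moved. The work goes in short steps, Python scripts to look and compute and a shell command to move; the robot and the scene stay as the last step left them, time stands still between calls to the robot, and variables do not carry over. Pictures are saved under pics/ and viewed, at most 10 in all, crops included, and the job is handed in when it is done.

```bash
ls; mkdir -p pics; python3 - <<'E'
from cell import env
import cv2
for n in("scene","top"):
    d=env.get_image(n);cv2.imwrite(f"pics/{n}0.png",d["frame"][:,:,::-1])
    print(n,{k:v for k,v in d.items() if k!="frame"})
print(env.read_state())
E
```

```text
cell.py
inch.py
pics
scene {'fovy': 54.45103951337196, 'cx': 315.95506922047326, 'cy': 245.7122141524975, 'T': array([[-0.88732307,  0.28066188, -0.36590529,  0.20244662],
       [-0.46062076, -0.50147724,  0.73235859,  0.8075604 ],
       [ 0.02205196,  0.81838224,  0.57425101,  0.75584029],
       [ 0.        ,  0.        ,  0.        ,  1.        ]])}
top {'fovy': 48.399188668201354, 'cx': 320.56146867218274, 'cy': 235.48734733005608, 'T': array([[-0.03937083,  0.97603218, -0.21403534,  0.40194437],
       [-0.99920594, -0.03976761,  0.00245334,  0.00938226],
       [-0.00611713,  0.21396197,  0.97682284,  1.14060457],
       [ 0.        ,  0.        ,  0.        ,  1.        ]])}
{'time_s': 0.1, 'q': array([-1.44849137e+00,  5.28369408e-01,  1.43377465e+00,  1.89934916e-07,
        1.18138483e+00, -1.78514322e-01]), 'qvel': array([-5.21859311e-05, -2.16176532e-03, -3.92221422e-03, -1.38336413e-04,
        6.42024819e-04, -5.53533634e-04]), 'tau': array([ 8.70730328e-04, -4.43301916e+01, -1.78586662e+01, -1.68624670e-04,
        3.83797305e-03, -7.96016053e-06]), 'position': array([ 0.18512976, -0.59628396,  0.23043364]), 'tcp_rot': array([-9.67728749e-04,  9.88709321e-01,  1.49843054e-01,  2.72927298e-05]), 'contact_force': array([-0.77987242,  0.27412436,  0.05621893]), 'moment': array([0.04604976, 0.01714005, 0.00749688]), 'grasp_force': 0.0, 'grip_width': 0.08529421629661707}
```
View pics/scene0.png

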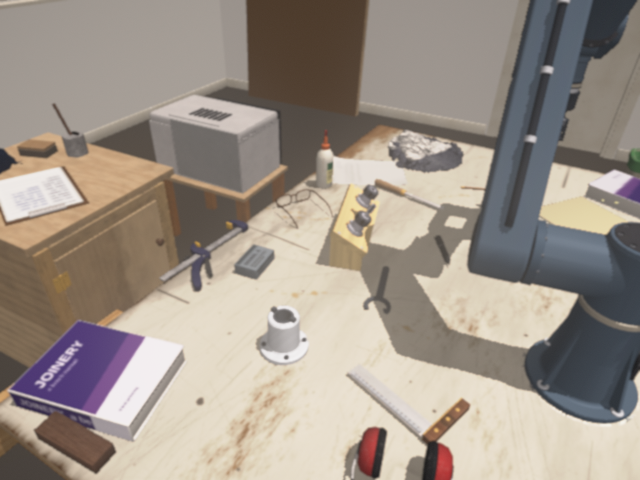

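View pics/top0.png

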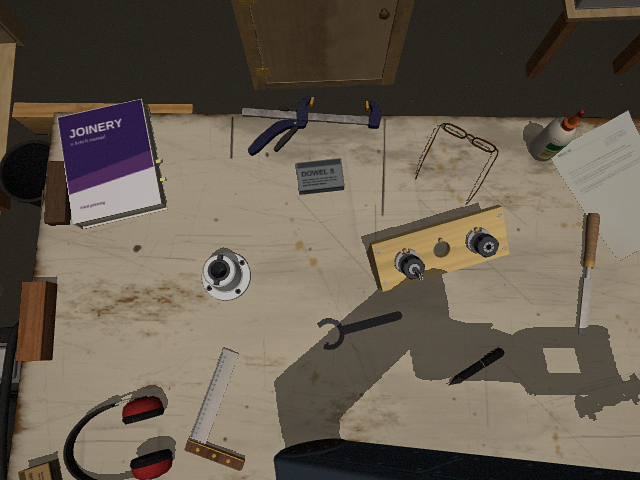

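The top picture shows the cutter chuck in the left hole (about 408,263), the empty chuck at right (485,243), the stand at (222,272), the carton at (320,176) and the spanner at (355,328). Next I'll take enlarged crops.

```bash
python3 - <<'E'
import cv2,numpy as np
t=cv2.imread("pics/top0.png");s=cv2.imread("pics/scene0.png")
def crop(im,x,y,w,h,k,step,name):
    c=cv2.resize(im[y:y+h,x:x+w],None,fx=k,fy=k,interpolation=cv2.INTER_CUBIC)
    for u in range((x//step+1)*step,x+w,step):
        X=int((u-x+.5)*k); c[:8,X]=(0,0,255); cv2.putText(c,str(u),(X-12,20),0,.4,(0,0,255),1)
    for v in range((y//step+1)*step,y+h,step):
        Y=int((v-y+.5)*k); c[Y,:8]=(0,0,255); cv2.putText(c,str(v),(9,Y+4),0,.4,(0,0,255),1)
    return c
a=crop(t,360,198,158,100,5,10,"");cv2.imwrite("pics/c1.png",a)
b=crop(t,195,240,60,65,6.6,10,"");d=crop(s,255,300,60,65,6.6,10,"")
cv2.imwrite("pics/c2.png",np.hstack([b,d]))
e=crop(s,325,175,65,100,6,10,"");cv2.imwrite("pics/c3.png",e)
E
```

View pics/c1.png

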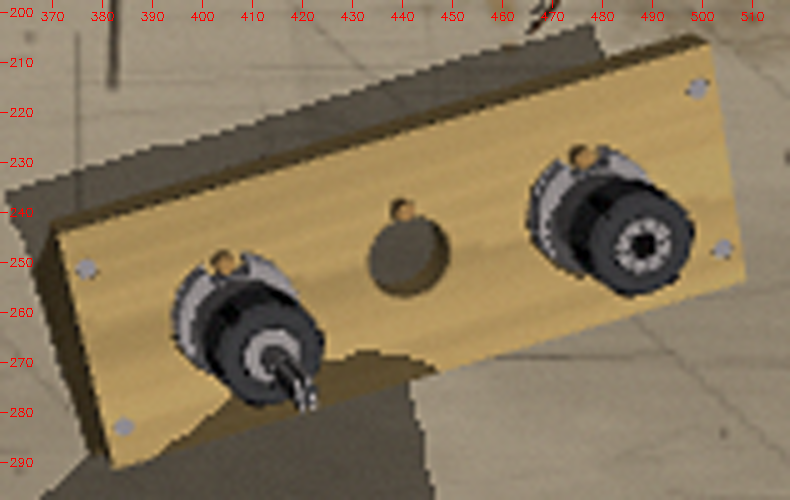

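View pics/c2.png

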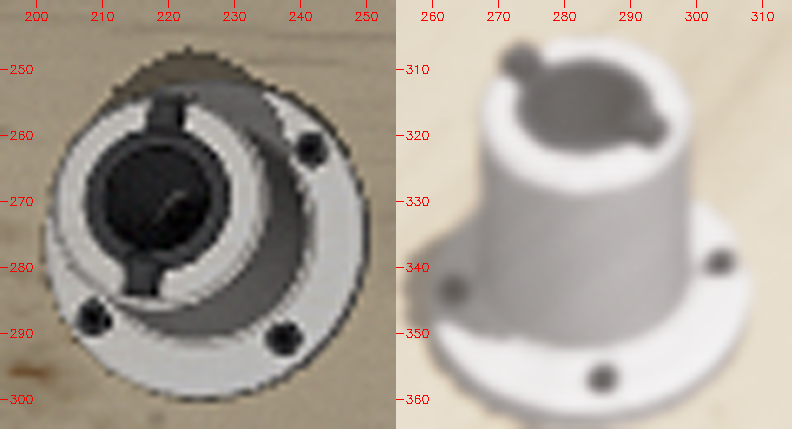

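View pics/c3.png

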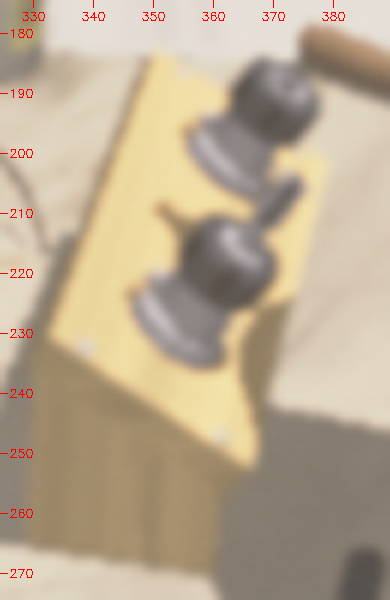

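The crops give the board corners, hole, dowels, nut tops and the stand rim and lugs. Next I'll fit the poses.

```bash
cat > h.py <<'E'
import numpy as np,cv2
from scipy.optimize import least_squares
from scipy.spatial.transform import Rotation as R
def R_(w): return R.from_euler('z',w).as_matrix()
CAM={"scene":(54.45103951337196,315.95506922047326,245.7122141524975,np.array([[-0.88732307,0.28066188,-0.36590529,0.20244662],[-0.46062076,-0.50147724,0.73235859,0.8075604],[0.02205196,0.81838224,0.57425101,0.75584029]])),
"top":(48.399188668201354,320.56146867218274,235.48734733005608,np.array([[-0.03937083,0.97603218,-0.21403534,0.40194437],[-0.99920594,-0.03976761,0.00245334,0.00938226],[-0.00611713,0.21396197,0.97682284,1.14060457]]))}
def proj(c,P):
    fy,cx,cy,T=CAM[c];f=240/np.tan(np.radians(fy)/2)
    p=(np.atleast_2d(P)-T[:,3])@T[:,:3]
    return np.c_[cx+f*p[:,0]/-p[:,2],cy-f*p[:,1]/-p[:,2]]
s3,c3=.5,np.sqrt(.75)
n=np.array([-s3,0,c3]);u=np.array([c3,0,s3]);yv=np.array([0,1.,0]);M=np.array([0,0,.088])
E
cat > fit.py <<'E'
from h import *
def rackpts(b):
    o=[("top",M,(441.1,248.8)),("top",M+.0225*u+.008*n,(440.1,238.9)),("top",M+.0225*u+.008*n-.075*yv,(476.1,228.9)),
    ("top",M+.0225*u+.008*n+.075*yv,(404.1,249.9)),("top",M-.075*yv+.059*n-.003*n*0,(488.1,246.5)),("top",M+.075*yv+.059*n,(413.7,268.7))]
    for c,i,j,px in(("top",1,1,(371.1,244.7)),("top",1,-1,(501.5,206.1)),("top",-1,-1,(508.7,253.7)),("top",-1,1,(382.1,291.1)),("scene",1,1,(332.5,229.8)),("scene",-1,1,(366.7,252.5)),("scene",1,-1,(350.3,183.7))):
        o.append((c,M+(b+i*.052)*u+j*.136*yv,px))
    return o
# flange underside (z=3mm) rests on board face, so nut top is 53 mm above face
def rr(p,full=False):
    out=[]
    for i,(c,P,px) in enumerate(rackpts(p[3])):
        if i in(4,5): P=P-.006*n
        out.append(proj(c,R_(p[2])@P+[p[0],p[1],0])[0]-px)
    return np.array(out) if full else np.ravel(out)
r=least_squares(rr,[.5,-.2,0.2,0],x_scale=.01,loss='soft_l1')
print("rack",r.x,np.degrees(r.x[2]));print(rr(r.x,True).round(1).tolist())
a=np.array
S=[("top",a([0,0,.092]),(219,269.8)),("top",a([.025,0,.101]),(219.7,256.2)),("top",a([-.025,0,.101]),(216.2,281.9)),
("scene",a([0,0,.092]),(283.2,316.6)),("scene",a([.025,0,.101]),(273.3,308.9)),("scene",a([-.025,0,.101]),(293.3,319.2))]
def ss(p): return np.array([proj(c,R_(p[2])@P+[p[0],p[1],0])[0]-px for c,P,px in S])
q=least_squares(lambda p:ss(p).ravel(),[.4,.2,0],x_scale=.01)
print("stand",q.x,np.degrees(q.x[2]));print(ss(q.x).round(1).tolist())
E
python3 fit.py
```

```text
rack [ 0.59577894 -0.2336398   0.24868679 -0.00086241] 14.248703422398226
[[0.0, -0.2], [0.4, 0.6], [0.2, 0.1], [0.4, 0.3], [-0.3, -0.4], [-0.1, -0.5], [-0.3, -0.4], [-0.3, -0.0], [-0.1, -0.2], [0.0, 0.2], [0.3, 0.8], [-0.2, 0.3], [0.6, -1.3]]
stand [ 0.56956785  0.21302443 -0.12813016] -7.34131724890721
[[-1.1, 0.4], [-1.0, 0.8], [-0.8, 0.2], [0.1, -1.2], [0.3, -1.7], [-0.2, -2.0]]
```

```bash
cat >> h.py <<'E'
rack=np.array([.59578,-.23364,0]);RK=R_(.24869);hole=rack+RK@(M-.075*yv);N=RK@n;nut=hole+.042*N
def tool(st): # tool axes (columns) in world, w,x,y,z quat
    w,x,y,z=st["tcp_rot"];return R.from_quat([x,y,z,w]).as_matrix()
def delta(target): 
    from cell import env
    st=env.read_state();T=tool(st);return (T.T@(np.array(target)-st["position"])).round(4),T.round(3)
E
python3 - <<'E'
from fit import *
from h import *
print(hole,nut,N)
for k in(0,3):
    f=lambda p:np.array([proj(c,R_(p[2])@P+[p[0],p[1],0])[0]-px for c,P,px in S[k:k+3]]).ravel()
    q=least_squares(f,[.5,.2,0],x_scale=.01);print(q.x,f(q.x).round(1))
t=nut-[0,0,.022]
print(delta([t[0],t[1],.23]),delta(t))
E
```

```text
rack [ 0.59577894 -0.2336398   0.24868679 -0.00086241] 14.248703422398226
[[0.0, -0.2], [0.4, 0.6], [0.2, 0.1], [0.4, 0.3], [-0.3, -0.4], [-0.1, -0.5], [-0.3, -0.4], [-0.3, -0.0], [-0.1, -0.2], [0.0, 0.2], [0.3, 0.8], [-0.2, 0.3], [0.6, -1.3]]
stand [ 0.56956785  0.21302443 -0.12813016] -7.34131724890721
[[-1.1, 0.4], [-1.0, 0.8], [-0.8, 0.2], [0.1, -1.2], [0.3, -1.7], [-0.2, -2.0]]
[ 0.61424009 -0.30633268  0.088     ] [ 0.59388614 -0.3115015   0.12437307] [-0.48461784 -0.12306724  0.8660254 ]
[ 0.570424    0.21110312 -0.13411873] [-0.1 -0.1  0.   0.4  0.1 -0.3]
[ 0.56728014  0.21716081 -0.11782009] [ 0.   0.4  0.1 -0.1 -0.2 -0.4]
(array([ 0.4748, -0.1509,  0.0009]), array([[ 0.955,  0.296, -0.   ],
       [ 0.296, -0.955,  0.002],
       [ 0.   , -0.002, -1.   ]])) (array([ 0.4747, -0.1506,  0.1285]), array([[ 0.955,  0.296, -0.   ],
       [ 0.296, -0.955,  0.002],
       [ 0.   , -0.002, -1.   ]]))
```

Units first: shifts go in units of 100 mm and turns go in units of 0.05 rad. So 0.4748 m is 4.748, 0.415 m is 4.15, 0.052 rad is 1.04.

```bash
echo '[[[0.6, -0.19, 0], 1.04, 0.085], [[1.19, -0.38, 0], 1.04, 0.085], [[1.78, -0.57, 0], 1.04, 0.085], [[2.37, -0.75, 0], 1.04, 0.085], [[2.97, -0.94, 0], 1.04, 0.085], [[3.56, -1.13, 0.1], 1.04, 0.085], [[4.15, -1.32, 0.2], 1.04, 0.085], [[4.748, -1.51, 0.3], 1.04, 0.085]]' > mv.in && python3 inch.py mv.in 40
python3 - <<'E'
from h import *
from cell import env
print(delta(nut-[0,0,.022]));d=env.get_image("top")["frame"][:,:,::-1];cv2.imwrite("pics/m1.png",cv2.resize(d[180:310,390:570],None,fx=4,fy=4,interpolation=2))
E
```

```text
time_s: 1.1
position: [0.5936, -0.3117, 0.2009]
tcp_rot: [-0.0, 0.992, 0.124, -0.0]
contact_force: [-0.4, -0.9, 0.5]
grip_width: 0.0849
grasp_force: 0.0
(array([ 0.0004, -0.0001,  0.0985]), array([[ 0.969,  0.246, -0.001],
       [ 0.246, -0.969,  0.   ],
       [-0.001, -0.   , -1.   ]]))
```

View pics/m1.png

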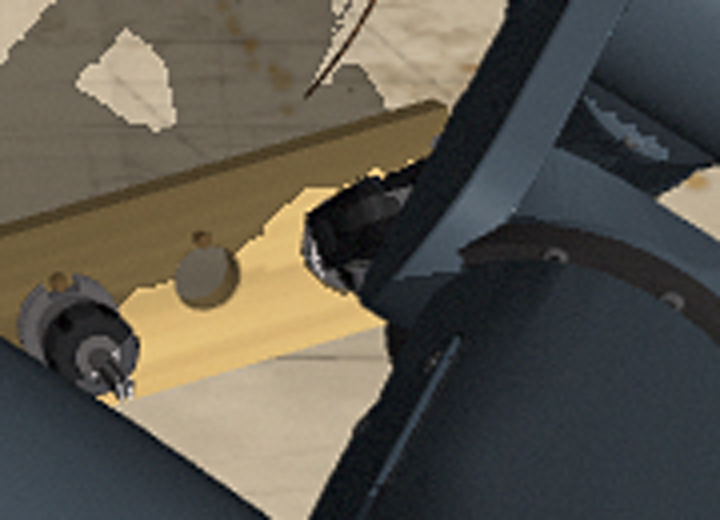

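The arm hides the chuck from above. The fit is good, so I'll lower the gripper with wide clearance, watching the force.

```bash
echo '[[[0, 0, 0.4], 0, 0.085], [[0, 0, 0.8], 0, 0.085], [[0, 0, 0.985], 0, 0.085], [[0, 0, 0.985], 0, 0.085]]' > mv.in && python3 inch.py mv.in; echo '[[[0, 0, 0], 0, 0.06], [[0, 0, 0], 0, 0.03], [[0, 0, 0], 0, 0.03], [[0, 0, 0], 0, 0.03], [[0, 0, 0], 0, 0.03]]' > mv.in && python3 inch.py mv.in 40
```

```text
time_s: 1.65
position: [0.5913, -0.3128, 0.1016]
tcp_rot: [-0.001, 0.992, 0.124, -0.001]
contact_force: [-0.5, -0.5, 0.2]
grip_width: 0.085
grasp_force: 0.0
time_s: 2.28
position: [0.5926, -0.3135, 0.1049]
tcp_rot: [0.001, 0.992, 0.124, 0.001]
contact_force: [-2.8, 1.2, 6.4]
grip_width: 0.041
grasp_force: 40.3
```

```bash
echo '[[[-0.05, 0, -0.087], 0, 0.03], [[-0.1, 0, -0.173], 0, 0.03], [[-0.15, 0, -0.26], 0, 0.03]]' > mv.in && python3 inch.py mv.in 60; echo '[[[-0.1, 0, -0.173], 0, 0.03], [[-0.2, 0, -0.346], 0, 0.03], [[-0.3, 0, -0.52], 0, 0.03], [[-0.4, 0, -0.9], 0, 0.03], [[-0.4, 0, -1.4], 0, 0.03], [[-0.4, 0, -1.4], 0, 0.03]]' > mv.in && python3 inch.py mv.in
python3 - <<'E'
from cell import env
import cv2,numpy as np
a=[env.get_image(n)["frame"][:,:,::-1] for n in("top","scene")]
cv2.imwrite("pics/m2.png",np.hstack([cv2.resize(a[0][160:310,390:520],None,fx=3,fy=3,interpolation=2),cv2.resize(a[1][120:270,310:440],None,fx=3,fy=3,interpolation=2)]))
s=env.read_state();print(s["contact_force"],s["moment"],s["position"])
E
```

```text
time_s: 2.65
position: [0.5765, -0.3166, 0.1288]
tcp_rot: [-0.001, 0.992, 0.124, -0.001]
contact_force: [0.4, 0.1, -6.1]
grip_width: 0.0404
grasp_force: 61.2
time_s: 3.4
position: [0.5411, -0.3292, 0.2755]
tcp_rot: [0.005, 0.992, 0.124, 0.004]
contact_force: [1.3, -1.6, -5.5]
grip_width: 0.0405
grasp_force: 62.2
[-0.54074637  0.08906491 -7.50480782] [-0.00616811  0.13048224 -0.03208298] [ 0.53821228 -0.32640864  0.26945791]
```

View pics/m2.png

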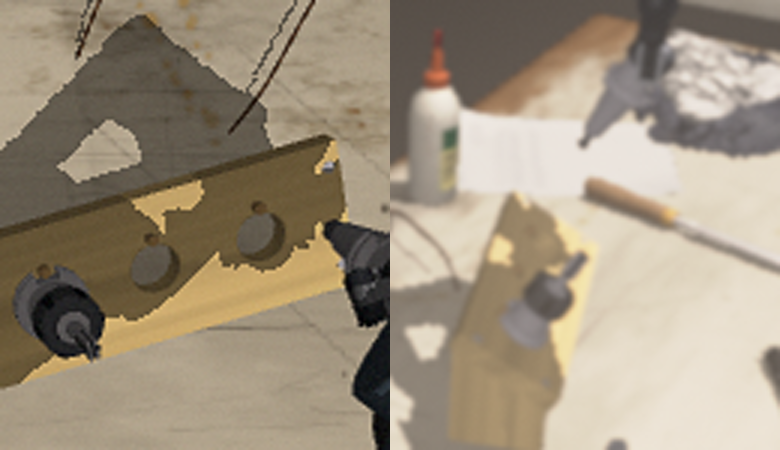

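The chuck is free and held at its 30° tilt, with the stud pointing away from the robot; the cutter chuck is untouched. Next I'll carry it high to the stand.

```bash
echo '[[[0.11, -0.535, -0.2], 0, 0.03], [[0.22, -1.07, -0.2], 0, 0.03], [[0.33, -1.605, -0.2], 0, 0.03], [[0.44, -2.14, -0.2], 0, 0.03], [[0.551, -2.68, -0.2], 0, 0.03]]' > mv.in && python3 inch.py mv.in
echo '[[[0.11, -0.535, 0], 2, 0.03], [[0.22, -1.07, 0], 4, 0.03], [[0.33, -1.605, 0], 6, 0.03], [[0.44, -2.14, 0], 7.56, 0.03], [[0.55, -2.68, 0.2], 7.56, 0.03], [[0.55, -2.68, 0.5], 7.56, 0.03], [[0.55, -2.68, 0.8], 7.56, 0.03], [[0.55, -2.68, 0.8], 7.56, 0.03]]' > mv.in && python3 inch.py mv.in
python3 - <<'E'
from cell import env
import cv2,numpy as np
for k in range(3): print(env.read_state()["position"].round(4))
a=[env.get_image(n)["frame"][:,:,::-1] for n in("top","scene")]
for n,i in zip("ts",a): cv2.imwrite(f"pics/raw3{n}.png",i)
cv2.imwrite("pics/m3.png",np.hstack([cv2.resize(a[0][210:310,170:270],None,fx=4,fy=4,interpolation=2),cv2.resize(a[1][260:360,240:340],None,fx=4,fy=4,interpolation=2)]))
for k in range(2): print(env.read_state()["position"].round(4))
E
```

```text
time_s: 4.12
position: [0.5243, -0.0511, 0.2866]
tcp_rot: [-0.001, 0.992, 0.124, -0.002]
contact_force: [0.3, 0.3, -5.9]
grip_width: 0.0402
grasp_force: 62.8
time_s: 5.12
position: [0.5095, 0.2193, 0.2047]
tcp_rot: [0.002, 0.998, -0.064, -0.006]
contact_force: [-0.7, -0.3, -6.2]
grip_width: 0.0403
grasp_force: 63.2
[0.5095 0.2193 0.2047]
[0.5095 0.2193 0.2047]
[0.5095 0.2193 0.2047]
[0.5132 0.2197 0.2083]
[0.5132 0.2197 0.2083]
```

View pics/m3.png

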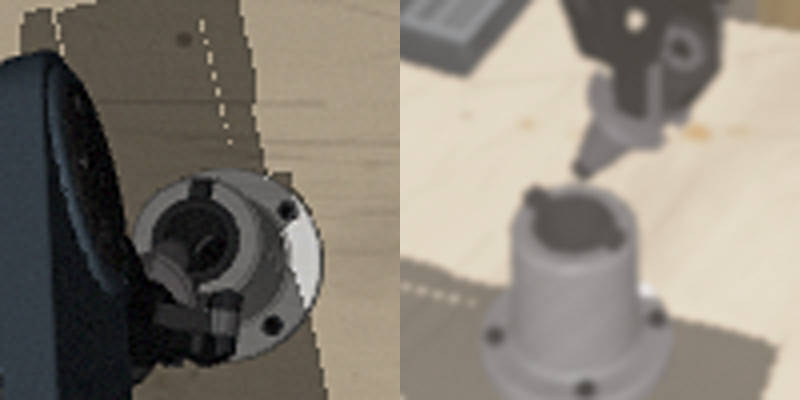

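```bash
python3 - <<'E'
from h import *
d=np.array([.992,-.129,0]);z=np.array([0,0,1.])
nut=np.array([.5132,.2197,.2303]);ax=-.5*d+.866*z
pts=np.array([nut+(k-.045)*ax for k in(-.064,-.048,0,.003)])
print("top crop",((proj("top",pts)-[170,210])*4).round(0).tolist())
print("scene crop",((proj("scene",pts)-[240,260])*4+[400,0]).round(0).tolist())
for S in([.5704,.2111],[.5673,.2172],[.5695,.213]):
  P=np.array([[*S,.092],[S[0]+.0248,S[1]-.0032,.101],[S[0]-.0248,S[1]+.0032,.101]])
  print(((proj("top",P)-[170,210])*4).round(0).tolist(),((proj("scene",P)-[240,260])*4+[400,0]).round(0).tolist())
E
```

```text
top crop [[175.0, 232.0], [166.0, 244.0], [140.0, 283.0], [138.0, 286.0]]
scene crop [[576.0, 158.0], [588.0, 143.0], [628.0, 96.0], [630.0, 93.0]]
[[196.0, 239.0], [199.0, 186.0], [185.0, 287.0]] [[574.0, 219.0], [535.0, 186.0], [613.0, 226.0]]
[[183.0, 246.0], [186.0, 193.0], [173.0, 293.0]] [[573.0, 228.0], [534.0, 195.0], [612.0, 236.0]]
[[192.0, 241.0], [195.0, 188.0], [182.0, 289.0]] [[573.0, 222.0], [535.0, 189.0], [612.0, 229.0]]
```

```bash
echo '[[[0.03, 0, 0.2], 0, 0.03], [[0.03, 0, 0.4], 0, 0.03], [[0.03, 0, 0.56], 0, 0.03], [[0.03, 0, 0.56], 0, 0.03]]' > mv.in && python3 inch.py mv.in
echo '[[[0, 0, 0], 0, 0.03], [[0, 0, 0], 0, 0.03]]' > mv.in && python3 inch.py mv.in  35
```

```text
time_s: 5.72
position: [0.5203, 0.2194, 0.1539]
tcp_rot: [-0.0, 0.998, -0.065, 0.004]
contact_force: [2.9, -0.7, -4.8]
grip_width: 0.0403
grasp_force: 63.4
time_s: 5.98
position: [0.5191, 0.2196, 0.1543]
tcp_rot: [-0.001, 0.998, -0.065, 0.003]
contact_force: [4.9, -1.3, -5.4]
grip_width: 0.0403
grasp_force: 63.4
```

The +x force suggests the taper is touching the near lug. I'll ease it away with +x and a little up, then swing upright about the far bore wall.

Scaled: 0.008 m is 0.08, 0.004 m is 0.04.

```bash
echo '[[[0.04, 0, -0.02], 0, 0.03], [[0.08, 0, -0.02], 0, 0.03], [[0.08, 0, -0.02], 0, 0.03]]' > mv.in && python3 inch.py mv.in 30; echo '[[[0.03, 0, 0], 0, 0.03], [[0.06, 0, 0], 0, 0.03], [[0.09, 0, 0], 0, 0.03], [[0.12, 0, 0], 0, 0.03], [[0.12, 0, 0], 0, 0.03]]' > mv.in && python3 inch.py mv.in
```

```text
time_s: 6.35
position: [0.5231, 0.2183, 0.1545]
tcp_rot: [0.0, 0.998, -0.065, -0.002]
contact_force: [-1.1, 0.4, -5.7]
grip_width: 0.0399
grasp_force: 63.4
time_s: 6.98
position: [0.5314, 0.2171, 0.1547]
tcp_rot: [0.001, 0.998, -0.065, -0.006]
contact_force: [-8.3, 1.3, 1.2]
grip_width: 0.0405
grasp_force: 64.1
```

```bash
echo '[[[0.05, 0, -0.03], 0, 0.03], [[0.1, 0, -0.05], 0, 0.03], [[0.15, 0, -0.07], 0, 0.03], [[0.2, 0, -0.09], 0, 0.03], [[0.2, 0, -0.09], 0, 0.03]]' > mv.in && python3 inch.py mv.in 30; echo '[[[0.05, 0, -0.01], 0, 0.03], [[0.1, 0, -0.02], 0, 0.03], [[0.15, 0, -0.03], 0, 0.03], [[0.18, 0, -0.03], 0, 0.03], [[0.18, 0, -0.03], 0, 0.03]]' > mv.in && python3 inch.py mv.in
python3 - <<'E'
from cell import env
import cv2
for n in("top","scene"): cv2.imwrite(f"pics/r4{n}.png",env.get_image(n)["frame"][:,:,::-1])
s=env.read_state();print(s["position"],s["contact_force"],s["moment"])
E
```

```text
time_s: 7.6
position: [0.5539, 0.2143, 0.1639]
tcp_rot: [0.0, 0.998, -0.065, -0.003]
contact_force: [-5.5, 0.5, -1.6]
grip_width: 0.04
grasp_force: 64.5
time_s: 8.22
position: [0.5714, 0.2122, 0.1668]
tcp_rot: [0.0, 0.998, -0.065, -0.003]
contact_force: [-5.7, 0.6, -0.6]
grip_width: 0.0404
grasp_force: 65.3
[0.57132173 0.2122118  0.16684645] [-6.10643199  0.90348101 -0.1598811 ] [ 0.1375618   1.40585889 -0.01111452]
```

```bash
echo '[[[0, 0, 0.06], 0, 0.03], [[0, 0, 0.12], 0, 0.03], [[0, 0, 0.18], 0, 0.03], [[0, 0, 0.24], 0, 0.03], [[0, 0, 0.24], 0, 0.03]]' > mv.in && python3 inch.py mv.in
python3 - <<'E'
from cell import env
import cv2,numpy as np
a=[env.get_image(n)["frame"][:,:,::-1] for n in("top","scene")]
cv2.imwrite("pics/m5.png",np.hstack([cv2.resize(a[0][220:320,170:270],None,fx=4,fy=4,interpolation=2),cv2.resize(a[1][250:350,235:335],None,fx=4,fy=4,interpolation=2)]))
s=env.read_state();print(s["position"],s["contact_force"],s["moment"])
E
```

```text
time_s: 8.95
position: [0.5704, 0.212, 0.1413]
tcp_rot: [0.001, 0.998, -0.065, -0.004]
contact_force: [-5.2, -0.1, -8.3]
grip_width: 0.0403
grasp_force: 64.8
[0.57083965 0.21192147 0.14142617] [-5.10140569  1.36221204 -7.42632357] [0.16144395 1.33190921 0.01397126]
```

View pics/m5.png

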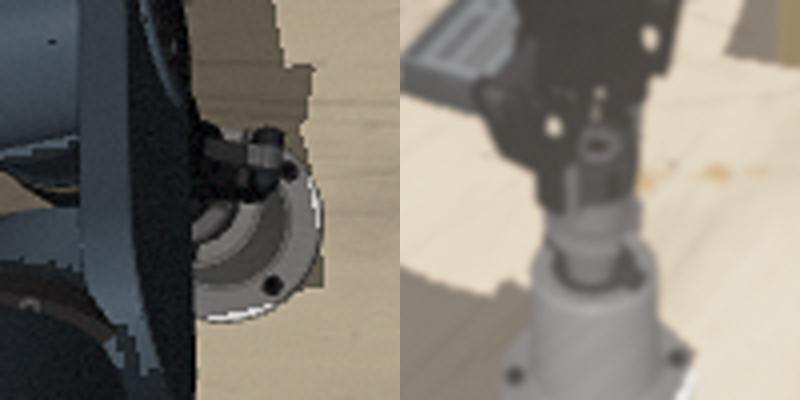

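The scene half shows the chuck nearly upright and centred in the bore, with about 26 mm left to go. I'll keep lowering in small steps.

Scaled: 0.015 m is 0.15, 0.012 m is 0.12.

```bash
echo '[[[0, 0, 0.04], 0, 0.03], [[0, 0, 0.08], 0, 0.03], [[0, 0, 0.12], 0, 0.03], [[0, 0, 0.15], 0, 0.03], [[0, 0, 0.15], 0, 0.03]]' > mv.in && python3 inch.py mv.in
```

```text
time_s: 9.68
position: [0.5714, 0.2117, 0.1277]
tcp_rot: [0.001, 0.998, -0.064, -0.003]
contact_force: [-6.5, -0.5, -3.0]
grip_width: 0.0401
grasp_force: 65.6
```

Scaled: 0.006 m is 0.06, 0.004 m is 0.04.

```bash
echo '[[[0, 0, 0.02], 0, 0.03], [[0, 0, 0.04], 0, 0.03], [[0, 0, 0.06], 0, 0.03], [[0, 0, 0.06], 0, 0.03]]' > mv.in && python3 inch.py mv.in
```

```text
time_s: 10.18
position: [0.5713, 0.2116, 0.1223]
tcp_rot: [0.001, 0.998, -0.064, -0.003]
contact_force: [-6.5, -0.6, 1.7]
grip_width: 0.0403
grasp_force: 65.7
```

Scaled: 0.004 m is 0.04, 0.003 m is 0.03.

```bash
echo '[[[-0.01, 0, 0.01], 0, 0.03], [[-0.01, 0, 0.02], 0, 0.03], [[-0.01, 0, 0.03], 0, 0.03], [[-0.01, 0, 0.04], 0, 0.03], [[-0.01, 0, 0.04], 0, 0.03]]' > mv.in && python3 inch.py mv.in
```

```text
time_s: 10.8
position: [0.5728, 0.2115, 0.1199]
tcp_rot: [0.001, 0.998, -0.064, -0.0]
contact_force: [-5.6, -3.0, 5.8]
grip_width: 0.0404
grasp_force: 66.5
```

```bash
echo '[[[0, 0, 0.015], 0, 0.03], [[0, 0, 0.03], 0, 0.03], [[0, 0, 0.03], 0, 0.03]]' > mv.in && python3 inch.py mv.in
```

```text
time_s: 11.18
position: [0.5742, 0.2112, 0.1176]
tcp_rot: [0.001, 0.998, -0.064, 0.001]
contact_force: [-3.8, -3.9, 7.1]
grip_width: 0.0404
grasp_force: 66.9
```

Scaled: 0.003 m is 0.03, 0.0015 m is 0.015.

```bash
echo '[[[0, 0, 0.015], 0, 0.03], [[0, 0, 0.03], 0, 0.03], [[0, 0, 0.03], 0, 0.03]]' > mv.in && python3 inch.py mv.in; python3 -c "
from cell import env
s=env.read_state();print(s['moment'],s['tcp_rot'])"
```

```text
time_s: 11.55
position: [0.5748, 0.2111, 0.1165]
tcp_rot: [0.001, 0.998, -0.064, 0.002]
contact_force: [-6.9, -4.5, 17.4]
grip_width: 0.0405
grasp_force: 68.1
[-0.65292146  1.71935211  0.00369128] [ 7.54456093e-04  9.97938298e-01 -6.41462586e-02  1.96008063e-03]
```

```bash
echo '[[[0, 0, 0], 0, 0.044], [[0, 0, 0], 0, 0.048], [[0, 0, 0], 0, 0.048]]' > mv.in && python3 inch.py mv.in 30; python3 -c "
from cell import env
s=env.read_state();print(s['moment'],s['tcp_rot'])"
```

```text
time_s: 11.92
position: [0.5744, 0.2124, 0.1124]
tcp_rot: [-0.0, 0.998, -0.065, 0.001]
contact_force: [0.9, 0.2, -0.5]
grip_width: 0.0479
grasp_force: 0.0
[-0.01390507 -0.01123022 -0.06135662] [-3.74739199e-04  9.97910319e-01 -6.46019663e-02  1.20061580e-03]
```

```bash
echo '[[[0, 0, 0], 0, 0.035], [[0, 0, 0], 0, 0.035], [[0, 0, 0], 1.4, 0.035], [[0, 0, 0], 1.4, 0.035]]' > mv.in && python3 inch.py mv.in 25;  python3 -c "
from cell import env
s=env.read_state();print(s['moment'])"; echo '[[[0, 0, 0], 1, 0.035], [[0, 0, 0], 2, 0.035], [[0, 0, 0], 2, 0.035]]' > mv.in && python3 inch.py mv.in;python3 -c "
from cell import env
s=env.read_state();print(s['moment'])"
```

```text
time_s: 12.42
position: [0.5737, 0.2108, 0.1124]
tcp_rot: [0.001, 0.995, -0.099, 0.0]
contact_force: [-0.6, -5.9, 4.3]
grip_width: 0.0412
grasp_force: 25.8
[-0.98198321  0.01556781  0.17029436]
time_s: 12.8
position: [0.5736, 0.2104, 0.1123]
tcp_rot: [0.002, 0.989, -0.147, 0.001]
contact_force: [-0.7, -6.9, 4.0]
grip_width: 0.0416
grasp_force: 25.8
[-1.0397459   0.03860035  0.52884521]
```

```bash
echo '[[[0, 0.01, 0], -2, 0.035], [[0, 0.015, 0], -3.4, 0.035], [[0, 0.015, 0], -3.4, 0.035]]' > mv.in && python3 inch.py mv.in;python3 -c "
from cell import env
s=env.read_state();print(s['moment'])"; echo '[[[0, 0, 0], -2, 0.035], [[0, 0, 0], -3.4, 0.035], [[0, 0, 0], -3.4, 0.035]]' > mv.in && python3 inch.py mv.in;python3 -c "
from cell import env
s=env.read_state();print(s['moment'])"
```

```text
time_s: 13.18
position: [0.5738, 0.2108, 0.1123]
tcp_rot: [-0.0, 0.998, -0.065, 0.001]
contact_force: [0.9, -1.4, 2.1]
grip_width: 0.0415
grasp_force: 25.7
[-0.32582132 -0.11878362 -0.22609156]
time_s: 13.55
position: [0.5731, 0.2113, 0.1123]
tcp_rot: [-0.001, 1.0, 0.019, 0.0]
contact_force: [0.2, 0.5, 2.8]
grip_width: 0.0413
grasp_force: 25.7
[ 0.0332299   0.01443003 -0.38565452]
```

Scaled: 0.002 m is 0.02, 0.17 rad is 3.4.

```bash
echo '[[[0, 0, 0], 2, 0.035], [[0, 0, 0], 3.4, 0.035], [[0, 0, 0.02], 3.4, 0.035], [[0, 0, 0.02], 3.4, 0.035]]' > mv.in && python3 inch.py mv.in;echo '[[[0, 0, 0], 0, 0.05], [[0, 0, 0], 0, 0.07], [[0, 0, 0], 0, 0.085], [[0, 0, 0], 0, 0.085]]' > mv.in && python3 inch.py mv.in;  echo '[[[0, 0, -0.2], 0, 0.085], [[0, 0, -0.6], 0, 0.085], [[0, 0, -1.2], 0, 0.085], [[-0.5, 0, -1.5], 0, 0.085], [[-1.1, 0, -1.5], 0, 0.085], [[-1.5, 0, -1.5], 0, 0.085], [[-1.5, 0, -1.5], 0, 0.085]]' > mv.in && python3 inch.py mv.in
python3 - <<'E'
from cell import env
from h import *
a=[env.get_image(n)["frame"][:,:,::-1] for n in("top","scene")]
for n,i in zip("ts",a): cv2.imwrite(f"pics/raw6{n}.png",i)
cv2.imwrite("pics/m6.png",np.hstack([cv2.resize(a[0][235:310,190:260],None,fx=5.7,fy=5.7,interpolation=2),cv2.resize(a[1][270:345,250:320],None,fx=5.7,fy=5.7,interpolation=2)]))
E
```

```text
time_s: 14.05
position: [0.5732, 0.2109, 0.1123]
tcp_rot: [0.0, 0.998, -0.064, 0.001]
contact_force: [-3.9, -1.1, 13.1]
grip_width: 0.0414
grasp_force: 26.5
time_s: 14.55
position: [0.5726, 0.2107, 0.1097]
tcp_rot: [0.0, 0.998, -0.065, -0.0]
contact_force: [1.1, -0.2, 0.8]
grip_width: 0.0848
grasp_force: 0.0
time_s: 15.42
position: [0.4204, 0.2302, 0.2601]
tcp_rot: [0.0, 0.998, -0.064, -0.001]
contact_force: [0.5, -0.1, -0.5]
grip_width: 0.0852
grasp_force: 0.0
```

View pics/m6.png

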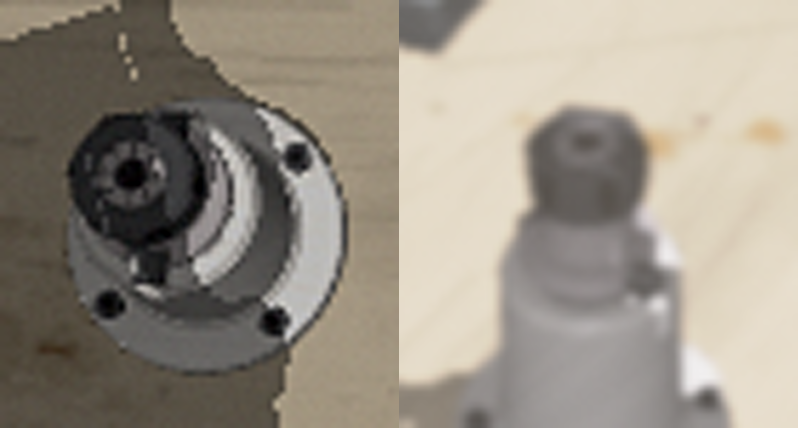

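The top half shows the dark near lug at (150,265) standing open in a flange slot, and the scene half shows the same at (650,265). Now a seat-height check from the nut-top centre, relative to the measured mouth centre in each camera.

```bash
python3 - <<'E'
from h import *
for S in([.5704,.2111],[.5725,.2115]):
  for h in(0,.003,.006):
    for c,o in(("top",np.subtract((212.5,265.0),(219,269.8))),("scene",np.subtract((281.3,294.1),(283.2,316.6)))):
        a=proj(c,[[*S,.092],[*S,.148+h]]);print(h,c,(a[1]-a[0]).round(1),"obs",o.round(1))
E
```

```text
0 top [-5.7 -4.5] obs [-6.5 -4.8]
0 scene [ -0.5 -20.8] obs [ -1.9 -22.5]
0.003 top [-6.  -4.8] obs [-6.5 -4.8]
0.003 scene [ -0.5 -22. ] obs [ -1.9 -22.5]
0.006 top [-6.4 -5. ] obs [-6.5 -4.8]
0.006 scene [ -0.6 -23.1] obs [ -1.9 -22.5]
0 top [-5.7 -4.6] obs [-6.5 -4.8]
0 scene [ -0.5 -20.8] obs [ -1.9 -22.5]
0.003 top [-6.  -4.8] obs [-6.5 -4.8]
0.003 scene [ -0.6 -22. ] obs [ -1.9 -22.5]
0.006 top [-6.4 -5.1] obs [-6.5 -4.8]
0.006 scene [ -0.6 -23.1] obs [ -1.9 -22.5]
```

The pixels can't separate 0 from +4 mm, so I'll gauge the nut-top height by touching it with shut fingertips: 0.148 means home, 0.154 means it is on the lugs.

Units first: shifts go in units of 100 mm and turns go in units of 0.05 rad. So 0.152 m is 1.52, 0.1 m is 1.

```bash
echo '[[[0.5, 0, 0], 0, 0], [[1, 0, 0], 0, 0], [[1.52, 0, 0], 0, 0], [[1.52, 0, 0.4], 0, 0], [[1.52, 0, 0.8], 0, 0], [[1.52, 0, 1], 0, 0], [[1.52, 0, 1], 0, 0]]' > mv.in && python3 inch.py mv.in 40; echo '[[[0, 0, 0.02], 0, 0], [[0, 0, 0.04], 0, 0], [[0, 0, 0.06], 0, 0], [[0, 0, 0.06], 0, 0]]' > mv.in && python3 inch.py mv.in; echo '[[[0, 0, 0.01], 0, 0], [[0, 0, 0.02], 0, 0], [[0, 0, 0.03], 0, 0], [[0, 0, 0.03], 0, 0]]' > mv.in && python3 inch.py mv.in
```

```text
time_s: 16.4
position: [0.5749, 0.2097, 0.1576]
tcp_rot: [0.001, 0.998, -0.065, -0.002]
contact_force: [0.3, 0.1, 0.4]
grip_width: -0.0002
grasp_force: 0.0
time_s: 16.9
position: [0.5748, 0.2105, 0.1545]
tcp_rot: [-0.0, 0.998, -0.064, 0.0]
contact_force: [0.0, 0.6, -0.2]
grip_width: 0.0
grasp_force: 0.0
time_s: 17.4
position: [0.5746, 0.2105, 0.151]
tcp_rot: [0.0, 0.998, -0.065, -0.0]
contact_force: [0.1, 0.1, 0.4]
grip_width: 0.0004
grasp_force: 0.0
```

Scaled: 0.002 m is 0.02, 0.001 m is 0.01.

```bash
echo '[[[0, 0, 0.01], 0, 0], [[0, 0, 0.02], 0, 0], [[0, 0, 0.02], 0, 0]]' > mv.in && python3 inch.py mv.in; echo '[[[0, 0, 0.01], 0, 0], [[0, 0, 0.02], 0, 0], [[0, 0, 0.02], 0, 0]]' > mv.in && python3 inch.py mv.in
```

```text
time_s: 17.77
position: [0.5746, 0.2105, 0.149]
tcp_rot: [0.0, 0.998, -0.065, -0.0]
contact_force: [-0.3, -0.0, 0.7]
grip_width: -0.0002
grasp_force: 0.0
time_s: 18.15
position: [0.5748, 0.2105, 0.1476]
tcp_rot: [-0.0, 0.998, -0.065, 0.0]
contact_force: [-1.3, 0.0, 2.6]
grip_width: 0.0002
grasp_force: 1.7
```

Contact came at 0.148, so the taper is fully home. I'll retreat and hand in.

Scaled: -0.12 m is -1.2, -0.08 m is -0.8.

```bash
echo '[[[0, 0, -0.3], 0, 0], [[0, 0, -0.8], 0, 0], [[0, 0, -1.2], 0, 0], [[0, 0, -1.2], 0, 0]]' > mv.in && python3 inch.py mv.in; python3 -c "
from cell import env
print(env.job_done())"
```

```text
time_s: 18.65
position: [0.5771, 0.2109, 0.271]
tcp_rot: [-0.001, 0.998, -0.065, 0.004]
contact_force: [-0.1, -0.6, -1.2]
grip_width: 0.0002
grasp_force: 0.0
the job is handed in; nothing more can be done
None
```

The empty chuck is upright in the stand and released: a fingertip touch found the nut top at 0.148 m (fully home), the near lug shows in its flange slot in the pictures, nothing else was touched, and the job was handed in at about 18.7 s.

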